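# Change-out of a full dust filter at the goldsmith's bench

## Robot

A 6-joint arm with a two-finger parallel gripper is mounted at the origin on the work surface. World frame = base frame: x ahead of the robot, y to its left, z up, the work surface at z = 0. Lengths are in m, angles in degrees, forces in N, time in s.
With the tool pointing down it reaches from about 0.375 to 0.75 m from the base axis. Payload 9 kg.
Tool frame: the origin (TCP) lies where the fingers leave the gripper's body, on its centre line; the fingertips stand 73 mm ahead of it and the grasp point (between the pads) lies 54 mm ahead of it (robot.tip_reach is the distance from the TCP to the fingertips, in m); z points along the fingers, y is the direction in which the jaws open and shut (so a half turn about z gives the same grasp; the last joint's range is limited). The gripper opens to 85 mm and grips with 20 to 120 N. Pads are 22 mm wide; open, the fingers measure 114 mm over their backs; the gripper's body (76 mm by 85 mm) begins 54 mm behind the grasp point. The pads swing forward as they close: fully open they stand 13 mm farther back than shut.
Start: joints at [-85.411, 5.964, 5.575, 89.605, 0, 77.527], TCP at [0.176, -0.574, 0.304] pointing down, gripper open.
Joint ranges: [-171.21, 171.21], [-48.23, 106.86], [-62.78, 66.21], [-105.2, 120.99], [-86.42, 89.51], [-180, 180]. Speed limits (degrees/s): [127.2, 127.2, 147.25, 180, 180, 180].

## Interface

Orientations are given as [roll, pitch, yaw] about the fixed x, y, z axes, in that order (R = Rz(yaw) Ry(pitch) Rx(roll)).
In Python, from plant import robot gives the robot as it stands. Calls block until the motion is done:
- robot.move_pose(position, orientation): joint-space move of the TCP to a pose.
- robot.line_to(position, vel=0.15, rotation=None, guard=None): straight line of the TCP; rotation=None keeps the orientation; vel is the mean speed in m/s. With guard (N) it stops when the force on the tool has changed by that much, and returns True; else False.
- robot.goto_joints(angles): joint-space move.
- robot.set_gripper(opening): finger opening in m; the grip force is fixed at half the most; returns when the fingers have stopped.
- robot.pause(seconds).
- robot.ik(position, orientation): joint angles nearest the present ones, or None.
- robot.observe(): the state.
- robot.grab_frame(name): name is "side" or "top"; returns the picture (384x512x3 uint8, blue, green, red); there is no depth.
- robot.get_calibration(name): a dict with "vertical_fov" (degrees; the focal length in pixels is half the picture's height over the tangent of half this angle, whatever the lens; pixels are square), "cx", "cy" (the principal point, pixels), "k1" (the pictures are not rectified: a ray, as slopes to the right and down, at radius r is drawn at 1 + k1 r^2 times it, then the intrinsics apply), "rvec" (rotation vector, rad) and "tvec" (3), from world to camera coordinates, as OpenCV has them. Camera axes: x right, y down, z forward; pixel columns grow to the right and rows downward; lengths in m; the calibration is good to about 2 mm. A picture is of the moment at which its call begins. get_calibration takes no time and is no camera call.
A pose or a line that the arm cannot do raises robot.IKError and nothing moves.
- robot.job_done(): hands the job in, once; it reports no verdict.
The state is a dict: "time": time; "q": joint angles; "qvel": joint speeds; "joint_torque": joint torques, N m; "tool_pos": TCP position; "tcp_rot": TCP orientation; "ft_force": force on the tool from outside, world axes, zero at the start; "torque": the same for the moment, N m; "gripper_width": finger opening in m.
Only numpy, scipy, OpenCV 4.12 (cv2) and the standard library are available. Lean on these libraries where they do the work, as an engineer would, in place of code of your own. Each camera call takes 0.05 s, during which the arm holds its last target.

## Task

The filter cartridge in the sloping panel of the bench dust extractor is full of gold dust for the refiner. Push the cartridge straight in until its touch latch lets go, let it spring out, then draw it free of its slot and lower it into the white tray so that it stands upright on the tray's floor, push face up, beside the spent cartridge already there. Set it down rather than drop it, keep its push face uppermost all the way so that no dust is lost, and leave the spent cartridge and the other things on the bench as they are.

Things in the scene. Friction and masses are not known exactly. Their poses are not given: they have to be found in the camera images.
- extractor: bench dust extractor, fixed: white steel box 240 wide (its y), 230 deep (its x), with a blue panel at its front that slopes up from 75 mm height at the front to the flat top 163 mm high at the back. Origin on the bench under its middle; x to its back, z up. A 15 mm high knob and a switch on the panel's right part are not needed
- port: the cartridge's square slot in the sloping panel. Origin at its centre on the panel's surface, 117 mm above the bench; z points straight out of the panel, 28 degrees from vertical towards the robot: the line along which the cartridge moves; y level, x up the slope. Slot 52 x 52 mm; black bezel 64 x 64 mm, 3 mm high; the panel is flat and free for 40 mm beyond the bezel on all sides
- cartridge: the full filter cartridge in the port: grey block 50 x 50 x 85 mm, about 0.22 kg, paper pleats on its sides. Origin at the centre of its underside (the rim of a hollow skirt on which it stands), z towards its push face, x and y square to its sides. Latched, the origin is at port z = -77 mm and it cannot be pulled out; at port z = 0 it is clear of the panel
- spent: a spent cartridge of the same make (50 x 50 x 85 mm), loose, standing upright on the tray's floor in the half of the tray towards tray +x; origin at the centre of its underside, z up
- tray: white enamel tray, fixed: 220 mm (its x) x 150 mm (its y) outside, walls 22 mm high and 3 mm thick, floor 3 mm thick. Origin on the bench under its centre, z up. It stands left or right of the extractor; the half towards its -x is free
- caddy: green plastic caddy, fixed, 200 x 100 x 35 mm, on the other side of the extractor from the tray, with a bottle and a jar in it; origin on the bench under its centre
- flux: black bottle standing in the caddy, 40 mm across and 85 mm high, loose; origin at the centre of its underside
- polish: amber jar with a white cap standing in the caddy, 52 mm across and 55 mm high, loose; origin at the centre of its underside
- tape: roll of tape lying flat, 90 mm across and 25 mm high, loose, between the robot and the extractor; origin at the centre of its underside
- burs: bur stand: dark wooden block 30 x 100 x 25 mm with a row of upright steel burs, 62 mm high in all, loose, between the robot and the extractor; origin at the centre of its underside
- push_face (a point): centre of the cartridge's flat push face (round thumb mark), 85 mm from its underside. Latched it stands 8 mm proud of the panel. Pushed 5 mm or more in along port -z (against 5 to 10 N; firm stop at 7.5 mm), the latch lets go; tool away, a damped spring lifts the face within 0.7 s to 34 mm proud, where the cartridge rests on the spring and can be pinched by its sides
- jaw_a (a joint): one of the two hidden jaws of the touch latch inside the extractor: 0 rad = gripping the cartridge, about 0.2 rad or more = spread, the cartridge is let go; stiff, stays where it is
Not all that is in view belongs to the job. What is shaped like the cartridge but pink or purple is not meant.

How it is judged:
By the outcome, as a careful person would: the job done as asked, in the order asked, and still so for the second after the job is handed in, with the robot touching nothing.
It also fails if it takes over 56 s, if anything falls off the work surface, if the arm or the gripper's body presses on something with over 40 N, if the wrist force passes 120 N, or if a joint passes its speed limit or range.

## Working session

There is one attempt and no reset: what is moved stays moved. The work goes in short steps, each a Python script; the robot and the scene stay as the last script left them, time stands still between calls to the robot, and variables do not carry over. Pictures are saved under pics/ and viewed, and the job is handed in when it is done.

```bash
ls; mkdir -p pics
python3 - <<'E'
from plant import robot
import cv2
for n in ("side","top"):
    cv2.imwrite(f"pics/{n}0.png",robot.grab_frame(n)); print(n,robot.get_calibration(n))
print(robot.observe(), robot.tip_reach)
E
```

```text
pics
side {'vertical_fov': 42.12290779411338, 'cx': 247.5240874421545, 'cy': 194.3603731993896, 'k1': -0.18698797210952312, 'rvec': array([ 2.34529995, -0.2691903 ,  0.0852921 ]), 'tvec': array([-0.55539042,  0.18391871,  1.17377301])}
top {'vertical_fov': 50.5269071744032, 'cx': 250.20014831725925, 'cy': 193.10449036942458, 'k1': -0.14993601061969217, 'rvec': array([ 2.2085852 , -2.14567199,  0.07328945]), 'tvec': array([-1.82421683e-04,  5.62931930e-01,  1.08314881e+00])}
{'time': 0.1, 'q': array([-8.54110248e+01,  5.99601553e+00,  5.53046224e+00,  8.96038786e+01,
        2.47728767e-03,  7.75269781e+01]), 'qvel': array([-0.06362006, -0.06030895,  0.14867631, -0.04420119,  0.03282354,
       -0.04397438]), 'joint_torque': array([ 6.70181922e-03, -5.58211148e+01,  5.04716885e+01,  1.31604236e-02,
       -2.25565936e-04, -2.86192872e-06]), 'tool_pos': array([ 0.17604797, -0.57336939,  0.30318155]), 'tcp_rot': array([-1.79932742e+02, -1.74146996e-02,  1.70619855e+01]), 'ft_force': array([-0.1555768 , -0.90412933,  0.08174307]), 'torque': array([ 0.00183138,  0.07308225, -0.01099103]), 'gripper_width': 0.0853437777368857} 0.0726
```

View pics/side0.png

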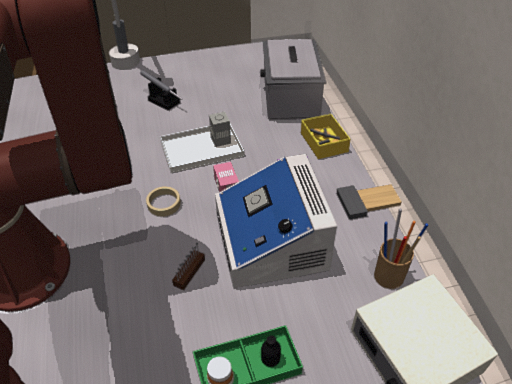

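View pics/top0.png

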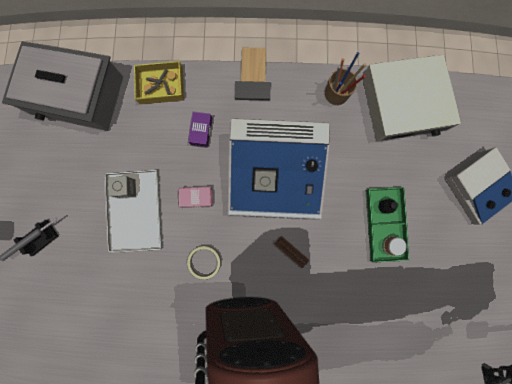

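Run:
```python
import cv2
t=cv2.imread("pics/top0.png");s=cv2.imread("pics/side0.png")
cv2.imwrite("pics/c1.png",cv2.resize(t[110:225,220:335],None,fx=5,fy=5,interpolation=cv2.INTER_CUBIC))
cv2.imwrite("pics/c2.png",cv2.resize(s[150:270,205:345],None,fx=5,fy=5,interpolation=cv2.INTER_CUBIC))
a=cv2.resize(t[160:260,95:170],None,fx=5,fy=5,interpolation=cv2.INTER_CUBIC)
b=cv2.resize(s[100:200,155:250],None,fx=5,fy=5,interpolation=cv2.INTER_CUBIC)[:500]
cv2.imwrite("pics/c3.png",cv2.resize(cv2.hconcat([a,b]),(800,int(500*800/850))))
```

```text
(no output)
```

View pics/c1.png

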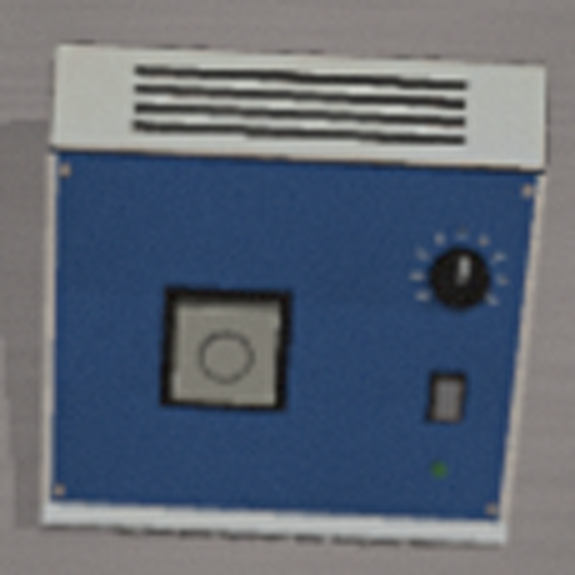

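View pics/c2.png

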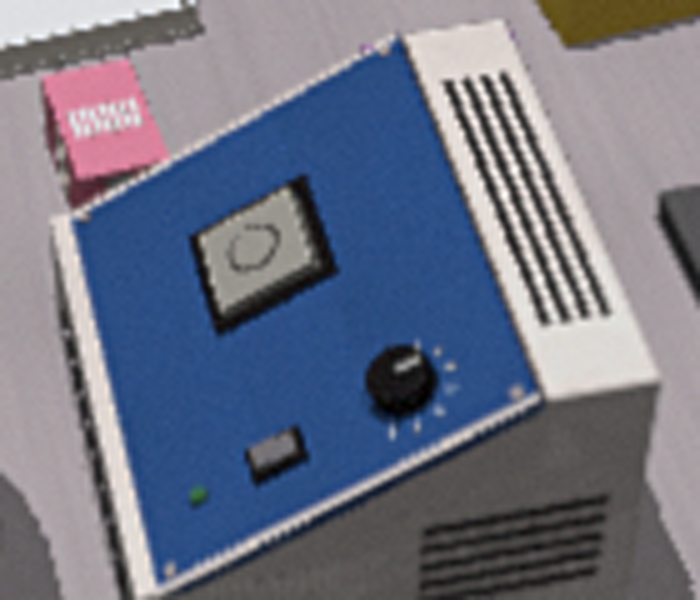

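View pics/c3.png

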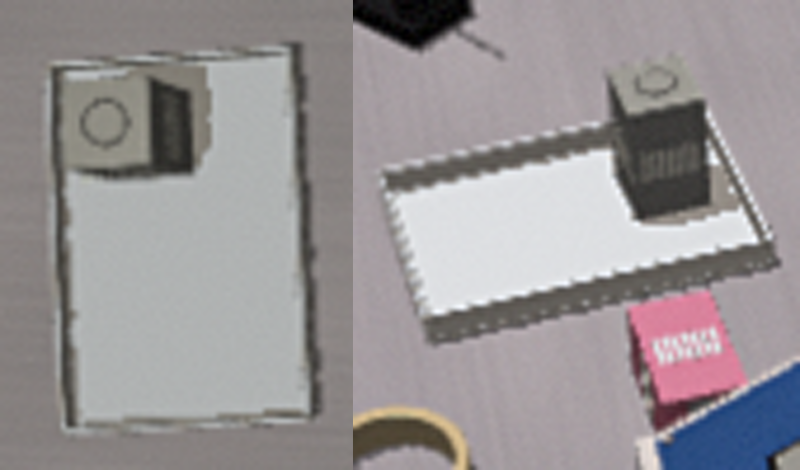

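Candidates (top px): grey ringed face in the black bezel of the blue panel (265,180); spent cartridge in the tray (119,185); pink block (195,197); purple block (200,128); second blue-faced box (485,185). I choose (265,180), side (256,199). The crops show the bezel, ring and knob/switch to its right, as described. The spent one is in the tray's far half, which leaves the near half free. Next I measure.

```bash
cat > h.py <<'E'
import numpy as np, cv2
from scipy.spatial.transform import Rotation as Rn
def cam(c):
    f=192/np.tan(np.radians(c["vertical_fov"]/2))
    K=np.array([[f,0,c["cx"]],[0,f,c["cy"]],[0,0,1.]]); d=np.array([c["k1"],0,0,0,0.])
    R=cv2.Rodrigues(c["rvec"])[0]; return K,d,R,c["tvec"].reshape(3,1)
def und(c,p):
    K,d,R,t=cam(c); return cv2.undistortPoints(np.asarray(p,float).reshape(-1,1,2),K,d).reshape(-1,2)
def tri(cs,ct,ps,pt):
    a=und(cs,ps);b=und(ct,pt)
    P=[np.hstack(cam(c)[2:]) for c in (cs,ct)]
    X=cv2.triangulatePoints(P[0],P[1],a.T,b.T); return (X[:3]/X[3]).T
def proj(c,X):
    K,d,R,t=cam(c); return cv2.projectPoints(np.asarray(X,float).reshape(-1,1,3),c["rvec"],t,K,d)[0].reshape(-1,2)
def plane(c,p,n,d0):
    # ray with n.X=d0
    K,d,R,t=cam(c); u=und(c,p); r=np.c_[u,np.ones(len(u))]@R; o=(-R.T@t).ravel()
    s=(d0-o@n)/(r@n); return o+s[:,None]*r
def quad(m):
    cn=max(cv2.findContours(m.astype(np.uint8),cv2.RETR_EXTERNAL,cv2.CHAIN_APPROX_NONE)[0],key=cv2.contourArea)
    h=cv2.convexHull(cn); q=cv2.approxPolyN(h,4,ensure_convex=True).reshape(-1,2).astype(float)
    c=q.mean(0); return q[np.argsort(np.arctan2(q[:,1]-c[1],q[:,0]-c[0]))],cv2.contourArea(cn)
E
python3 - <<'E'
from plant import robot
from h import *
C={n:robot.get_calibration(n) for n in("side","top")}
I={n:cv2.imread(f"pics/{n}0.png") for n in C}
roi={"side":(205,345,150,275),"top":(215,340,110,225)}
troi={"side":(155,250,100,185),"top":(95,170,160,260)}
out={}
for n in C:
    hsv=cv2.cvtColor(I[n],cv2.COLOR_BGR2HSV).astype(int)
    m=np.zeros(hsv.shape[:2],bool);x0,x1,y0,y1=roi[n];m[y0:y1,x0:x1]=1
    b=m&(hsv[...,0]>100)&(hsv[...,0]<120)&(hsv[...,1]>120)
    q,a=quad(b);print(n,"panel",q.tolist(),a)
    # inside panel: dark bezel+face = nonblue biggest hole
    pm=np.zeros(b.shape,np.uint8);cv2.fillConvexPoly(pm,q.astype(int),1)
    hole=cv2.erode(pm,np.ones((9,9)))*(~b)
    qb,a=quad(hole);print("bezel",qb.tolist(),a)
    f=hole.astype(bool)&(hsv[...,2]>110)&(hsv[...,1]<70)
    f=cv2.morphologyEx(f.astype(np.uint8),cv2.MORPH_CLOSE,np.ones((3,3)))
    qf,a=quad(f);print("face",qf.tolist(),a)
    out[n]=(q,qb,qf)
    m=np.zeros(hsv.shape[:2],bool);x0,x1,y0,y1=troi[n];m[y0:y1,x0:x1]=1
    w=m&(hsv[...,2]>185)
    w=cv2.morphologyEx(w.astype(np.uint8),cv2.MORPH_OPEN,np.ones((3,3)))
    qt,a=quad(w);print("traywhite",qt.tolist(),a)
E
```

```text
side panel [[219.0, 194.0], [285.0, 158.0], [312.0, 227.0], [236.0, 266.0]] 5643.5
bezel [[242.0, 196.0], [265.0, 185.0], [272.0, 204.0], [248.0, 216.0]] 479.0
face [[244.0, 197.0], [262.0, 187.0], [267.0, 202.0], [249.0, 211.0]] 279.0
traywhite [[163.0, 141.0], [208.0, 131.0], [247.0, 150.0], [170.0, 167.0]] 1340.0
top panel [[232.0, 140.0], [326.0, 144.0], [319.0, 213.0], [230.0, 209.0]] 6147.5
bezel [[252.0, 167.0], [278.0, 168.0], [276.0, 191.0], [252.0, 191.0]] 546.5
face [[256.0, 172.0], [275.0, 172.0], [274.0, 191.0], [255.0, 189.0]] 314.0Traceback (most recent call last):
  File "<stdin>", line 24, in <module>
  File "h.py", line 20, in quad
    cn=max(cv2.findContours(m.astype(np.uint8),cv2.RETR_EXTERNAL,cv2.CHAIN_APPROX_NONE)[0],key=cv2.contourArea)
ValueError: max() iterable argument is empty
```

Run:
```python
from plant import robot
from h import *
C={n:robot.get_calibration(n) for n in("side","top")}
s=np.array([[219,194],[285,158],[312,227],[236,266]],float);t=np.array([[230,209],[232,140],[326,144],[319,213]],float)
X=tri(C["side"],C["top"],s,t);print("panel",X.round(4)); print([np.linalg.norm(X[i]-X[(i+1)%4]).round(4) for i in range(4)])
u=(X[1]+X[2]-X[0]-X[3]);v=X[0]+X[1]-X[2]-X[3]
n=np.cross(u,v);n/=np.linalg.norm(n);print("n",n,"tilt",np.degrees(np.arccos(n[2])),"yaw of -n",np.degrees(np.arctan2(-n[1],-n[0])),"yaw from v",np.degrees(np.arctan2(v[1],v[0]))-90)
s=np.array([[244,197],[262,187],[267,202],[249,211]],float);t=np.array([[255,190],[256,171.5],[275,172],[274,190.5]],float)
F=tri(C["side"],C["top"],s,t);print("face",F.round(4),F.mean(0)); print([np.linalg.norm(F[i]-F[(i+1)%4]).round(4) for i in range(4)])
print("proud",(F.mean(0)-X.mean(0))@n)
S=cv2.imread("pics/side0.png");T=cv2.imread("pics/top0.png")
cv2.imwrite("pics/d1.png",cv2.resize(T[165:259,98:172],None,fx=6,fy=6,interpolation=cv2.INTER_CUBIC))
cv2.imwrite("pics/d2.png",cv2.resize(S[105:175,155:250],None,fx=8,fy=8,interpolation=cv2.INTER_CUBIC))
```

```text
panel [[ 0.5145  0.0665  0.0746]
 [ 0.6786  0.0619  0.1625]
 [ 0.6747 -0.164   0.1635]
 [ 0.5103 -0.163   0.0782]]
[np.float64(0.1862), np.float64(0.226), np.float64(0.1852), np.float64(0.2296)]
n [-0.46610855  0.01707184  0.88456281] tilt 27.802231035179098 yaw of -n -2.097595956917256 yaw from v -1.019602466023585
face [[ 0.5637  0.0033  0.1143]
 [ 0.607   0.0022  0.1382]
 [ 0.6074 -0.0443  0.1347]
 [ 0.5644 -0.044   0.115 ]] [ 0.58564089 -0.02069509  0.12554762]
[np.float64(0.0495), np.float64(0.0467), np.float64(0.0473), np.float64(0.0474)]
proud 0.009818754613614825
```

View pics/d1.png

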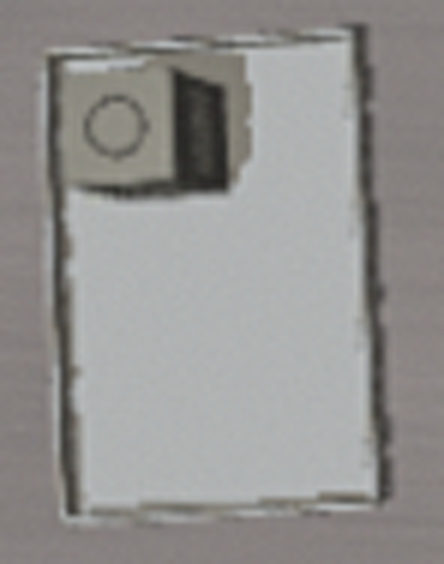

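View pics/d2.png

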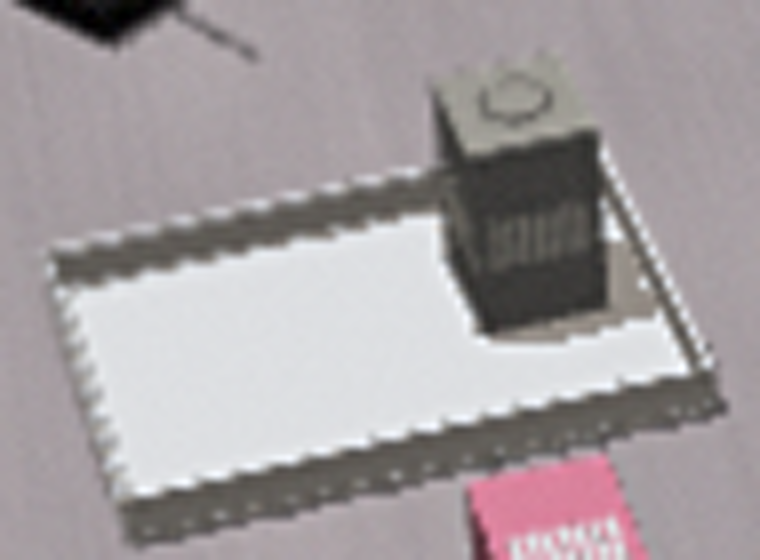

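Crops: the cartridge face and panel triangulate to a 27.8° tilt and 49/47 mm sides. In the tray, the spent cartridge stands in the top-left corner (top px ~(117,186)) and the near half is empty. Next come the tray rim corners and the spent cartridge.

Run:
```python
from plant import robot
from h import *
C={n:robot.get_calibration(n) for n in("side","top")}
d1=lambda p:(np.array(p,float)+.5)/6-.5+[98,165]
d2=lambda p:(np.array(p,float)+.5)/8-.5+[155,105]
t=d1([[355,27],[380,500],[68,520]]);s=d2([[715,370],[125,500],[50,250]])
X=tri(C["side"],C["top"],s,t);print("rim TR,BR,BL",X.round(4),np.linalg.norm(X[0]-X[1]),np.linalg.norm(X[1]-X[2]))
R=plane(C["top"],d1([[47,53],[355,27],[380,500],[68,520]]),np.array([0,0,1.]),.022)
print("rim TL TR BR BL at z.022",R.round(4),"ctr",R.mean(0),[np.linalg.norm(R[i]-R[(i+1)%4]).round(4) for i in range(4)])
# tray x axis: BL->TL
u=R[0]+R[1]-R[2]-R[3];print("tray yaw",np.degrees(np.arctan2(u[1],u[0])))
# spent ring centre
X=tri(C["side"],C["top"],d2([[515,97]]),d1([[117,126]]));print("spent ring",X)
Q=plane(C["top"],d1([[62,60],[175,68],[178,190],[68,187]]),np.array([0,0,1.]),.088);print("spent top",Q.round(4))
o=robot.observe();print(robot.ik([.585,-.02,.25],[180,0,0]))
```

```text
rim TR,BR,BL [[0.6214 0.2757 0.0214]
 [0.4056 0.2539 0.0244]
 [0.3919 0.3984 0.0274]] 0.2169038078788033 0.14512551486352038
rim TL TR BR BL at z.022 [[0.6062 0.4216 0.022 ]
 [0.6217 0.2756 0.022 ]
 [0.4063 0.2544 0.022 ]
 [0.391  0.4003 0.022 ]] ctr [0.50632059 0.33796721 0.022     ] [np.float64(0.1468), np.float64(0.2165), np.float64(0.1467), np.float64(0.2162)]
tray yaw 5.617807030840471
spent ring [[0.56712867 0.36154794 0.09170283]]
spent top [[0.5956 0.3895 0.088 ]
 [0.5933 0.3382 0.088 ]
 [0.5403 0.334  0.088 ]
 [0.5402 0.3835 0.088 ]]
[-14.74987745   3.16509506  -2.95880609  83.87609885   0.
 165.25012255]
```

```bash
cat >> h.py <<'E'
yaw=np.radians(-1.0);ti=np.radians(28)
n=np.array([-np.sin(ti)*np.cos(yaw),-np.sin(ti)*np.sin(yaw),np.cos(ti)])
py=np.array([-np.sin(yaw),np.cos(yaw),0])
face=np.array([.5853,-.0207,.1248])   # latched push face centre
def rot(z,y):
    x=np.cross(y,z);return Rn.from_matrix(np.c_[x,y,z]).as_euler("xyz",degrees=True)
def Rtilt(s): return rot(-n,s*py)
ty=np.radians(5.6)
def Rdown(s,a=ty): return rot(np.array([0,0,-1.]),s*np.array([-np.sin(a),np.cos(a),0]))
place=np.array([.450,.3325])
E
python3 - <<'E'
from plant import robot
from h import *
for s in (1,-1):
    print(s,Rtilt(s),Rdown(s))
    for p,r in [(face+n*.1,Rtilt(s)),(face+n*.065,Rtilt(s)),(face+n*(.026+.12),Rtilt(s)),(face+n*(.026+.16),Rtilt(s)),([.5,.15,.35],Rdown(s)),([*place,.33],Rdown(s)),([*place,.134],Rdown(s))]:
        q=robot.ik(np.array(p),r);print(None if q is None else np.round(q,1))
E
```

```text
1 [180.  28. 179.] [-180.     0.  -174.4]
[-19.9 -37.2 -44.4  56.1   8.8 -16.8]
[-19.2 -32.8 -44.8  51.2   8.4 -16.2]
[-20.9 -42.  -43.1  62.3   9.2 -17.8]
[-21.9 -45.3 -41.3  67.6   9.7 -18.7]
[ 2.3 -6.7 -2.3 94.5  0.  -3.3]
[23.1 -0.7  1.4 92.1  0.  17.5]
[ 23.1   1.3 -17.1  71.7   0.   17.5]
-1 [180. -28.  -1.] [180.    0.    5.6]
[-19.9 -37.2 -44.4  56.1   8.8 163.2]
[-19.2 -32.8 -44.8  51.2   8.4 163.8]
[-20.9 -42.  -43.1  62.3   9.2 162.2]
[-21.9 -45.3 -41.3  67.6   9.7 161.3]
[  2.3  -6.7  -2.3  94.5   0.  176.7]
[  23.1   -0.7    1.4   92.1    0.  -162.5]
[  23.1    1.3  -17.1   71.7    0.  -162.5]
```

Run:
```python
from plant import robot
from h import *
s=1;r=Rtilt(s)
robot.set_gripper(0.0);print(robot.observe()["time"],robot.observe()["gripper_width"])
robot.move_pose(face+n*.125,r);o=robot.observe();print(o["time"],o["tool_pos"]-(face+n*.125),o["tcp_rot"])
cv2.imwrite("pics/s1.png",robot.grab_frame("side"));cv2.imwrite("pics/t1.png",robot.grab_frame("top"))
robot.line_to(face+n*(robot.tip_reach+.008),.08)
o=robot.observe();print(o["time"],o["ft_force"])
S=robot.grab_frame("side");cv2.imwrite("pics/s2.png",cv2.resize(S[130:280,180:350],None,fx=4,fy=4))
```

```text
0.8667 -0.00013174365949819605
3.2583 [ 0.0001343  -0.00057554  0.00023816] [-179.99794145   28.00769295  178.92677435]
4.0667 [0.44245033 0.24139303 0.64177313]
```

View pics/s2.png

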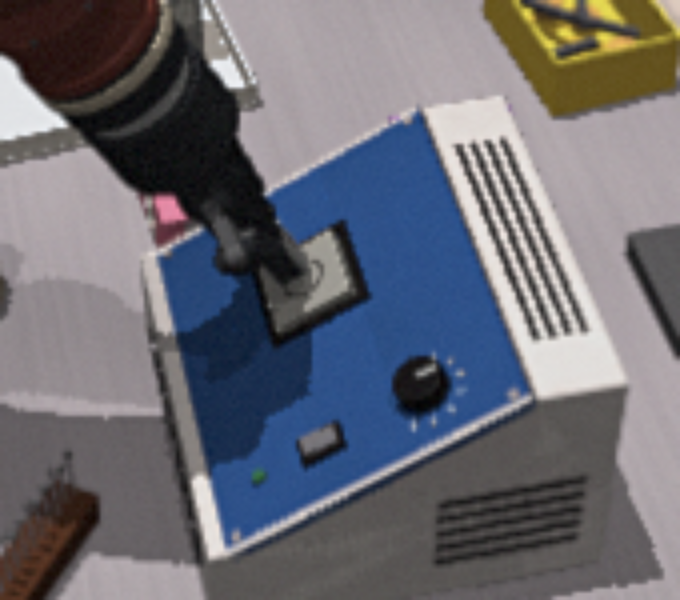

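View pics/t1.png

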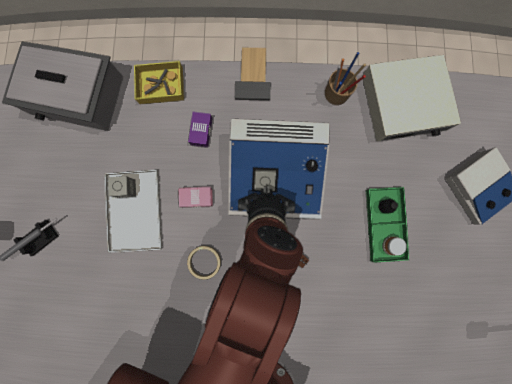

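The fingertips hover over the thumb ring at (300,275) in the crop, which is the centre of the face. Pushing now under guard.

Run:
```python
from plant import robot
from h import *
g=robot.line_to(face+n*(robot.tip_reach-.013),.02,guard=18)
o=robot.observe();print(g,o["time"],"tip above nominal face mm",((o["tool_pos"]-face)@n-robot.tip_reach)*1e3,o["ft_force"]@n)
robot.line_to(face+n*.14,.15)
robot.set_gripper(.085)
o=robot.observe();print(o["time"],o["gripper_width"])
for m in ("side","top"): cv2.imwrite(f"pics/{m}3.png",robot.grab_frame(m))
S=cv2.imread("pics/side3.png");cv2.imwrite("pics/s3.png",cv2.resize(S[130:280,180:350],None,fx=4,fy=4,interpolation=cv2.INTER_CUBIC))
S=cv2.imread("pics/top3.png");cv2.imwrite("pics/t3.png",cv2.resize(S[110:225,215:340],None,fx=5,fy=5,interpolation=cv2.INTER_CUBIC))
```

```text
True 4.9583 tip above nominal face mm -9.21961910966805 9.732818623576785
6.4083 0.08484889894126012
```

View pics/s3.png

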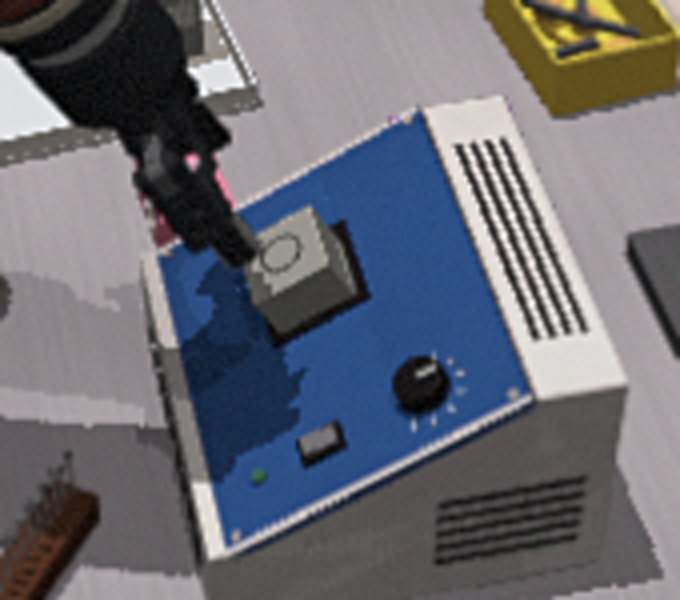

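View pics/t3.png

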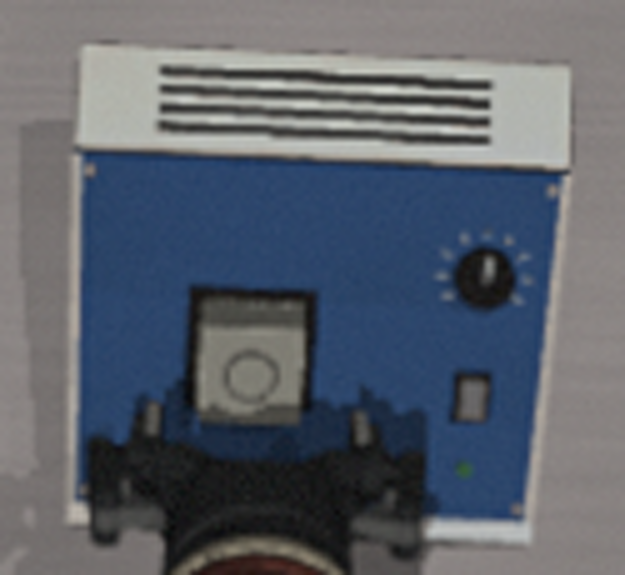

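Run:
```python
from plant import robot
from h import *
C={m:robot.get_calibration(m) for m in("side","top")}
X=tri(C["side"],C["top"],[[249.6,193.1]],[[264.6,185.0]])[0]
d=X-face;print(X,"along n",d@n,"py",d@py,"px",d@np.cross(py,n))
T=robot.ik(face+n*.069,Rtilt(1));print(T)
```

```text
[ 0.57312518 -0.01936065  0.14725241] along n 0.02555014010149037 py 0.001126667525165203 px -0.0002279650111983344
[-19.28190225 -33.35021132 -44.79588598  51.76643057   8.4687365
 -16.26183987]
```

Run:
```python
from plant import robot
from h import *
f=face+.0006*py
g=robot.line_to(f+n*.0715,.1,guard=15)
o=robot.observe();print(g,o["time"],o["ft_force"])
robot.set_gripper(.03)
o=robot.observe();print(o["time"],o["gripper_width"],o["ft_force"],(o["tool_pos"]-f)@n)
S=robot.grab_frame("side");cv2.imwrite("pics/s4.png",cv2.resize(S[130:280,180:350],None,fx=4,fy=4,interpolation=cv2.INTER_CUBIC))
```

```text
False 7.3417 [-0.15066245  0.20231705  0.06254977]
7.7583 0.04905127338246791 [-2.6067728   3.820189    3.99656719] 0.07201765677210979
```

View pics/s4.png

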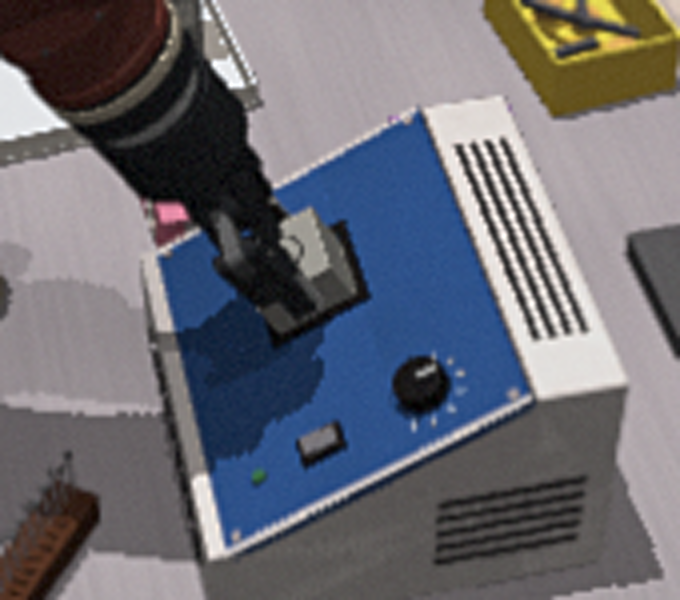

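The fingers are closed on the cartridge at 49 mm, pinching its left and right sides. Drawing it out along the port axis.

Run:
```python
from plant import robot
from h import *
f=face+.0006*py
g=robot.line_to(f+n*.092,.04,guard=30);o=robot.observe();print(g,o["ft_force"],o["gripper_width"])
if not g:
    g=robot.line_to(f+n*.142,.06,guard=30)
o=robot.observe();print(g,o["time"],o["ft_force"],o["gripper_width"],o["tool_pos"])
for p in ([.50,0,.36],[.47,.15,.36],[*place,.3]): print(robot.ik(np.array(p),Rdown(1)))
S=robot.grab_frame("side");cv2.imwrite("pics/s5.png",cv2.resize(S[100:290,160:350],None,fx=3,fy=3,interpolation=cv2.INTER_CUBIC))
```

```text
False [1.20352294 1.80636419 1.92081311] 0.04907526790404633
False 9.4583 [-0.34370166  0.2635348  -3.2855423 ] 0.04901569042957002 [ 0.51847455 -0.01890385  0.24941095]
[-15.02259828 -10.26801402  -4.41529375  95.85272027   0.
 -20.62259828]
[  2.47064833 -11.41776056  -5.4307405   95.98702006   0.
  -3.12935167]
[23.06725891 -1.17262348 -2.15338694 89.01923654  0.         17.46725891]
```

View pics/s5.png

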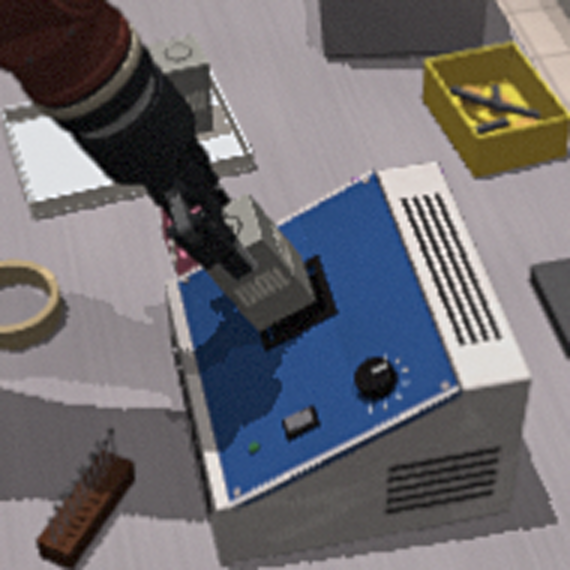

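Run:
```python
from plant import robot
from h import *
r=Rdown(1)
robot.line_to(np.array([.50,-.005,.36]),.09,rotation=r)
o=robot.observe();print(o["time"],o["tcp_rot"],o["gripper_width"])
robot.line_to(np.array([*place,.32]),.15)
robot.line_to(np.array([*place,.165]),.1)
o=robot.observe();print(o["time"],o["tcp_rot"],o["tool_pos"],o["gripper_width"],o["ft_force"],o["torque"])
for m,(a,b,c,d) in {"side":(70,210,130,270),"top":(150,270,80,220)}.items():
    S=robot.grab_frame(m);cv2.imwrite(f"pics/{m}6.png",S);cv2.imwrite(f"pics/{m}6c.png",cv2.resize(S[a:b,c:d],None,fx=4,fy=4,interpolation=cv2.INTER_CUBIC))
```

```text
10.9083 [ 1.79995078e+02  1.20577971e-02 -1.74405549e+02] 0.04849411022488308
15.05 [ 1.79983854e+02  5.69452819e-02 -1.74399790e+02] [0.45033089 0.33263882 0.16567814] 0.048528437046785375 [ 0.42789381 -0.05873313 -2.60832486] [0.03627885 0.04338176 0.01276225]
```

View pics/side6c.png

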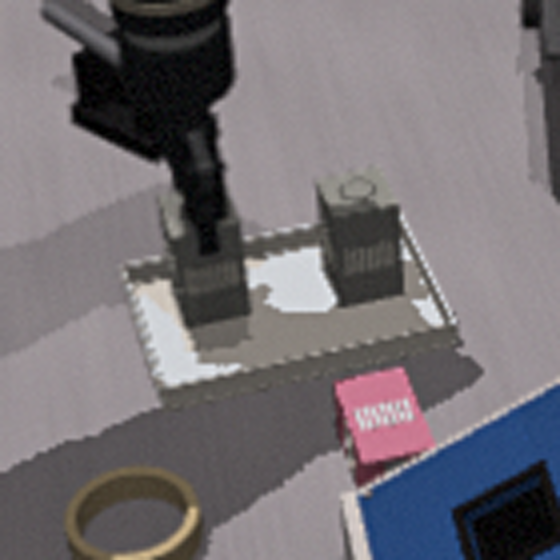

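View pics/top6c.png

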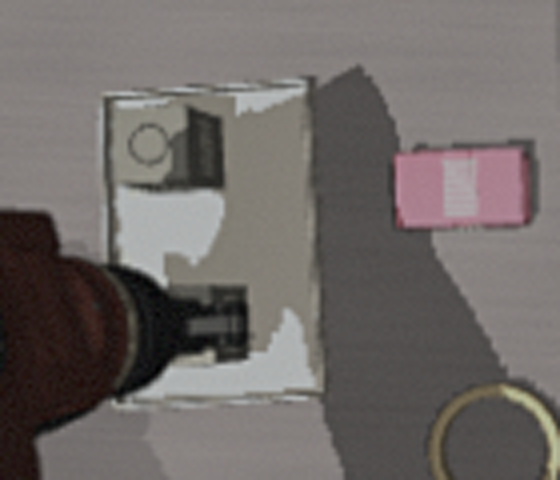

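Upright and in the free half: in the side crop its edges lean by the same perspective amount as the spent one's. Setting it down under guard.

Run:
```python
from plant import robot
from h import *
p=robot.observe()["tool_pos"][:2]
robot.line_to(np.array([*place,.143]),.05)
robot.pause(.2)
print(robot.observe()["ft_force"])
g=robot.line_to(np.array([*place,.127]),.012,guard=5)
o=robot.observe();print(g,o["time"],o["tool_pos"],o["ft_force"],o["torque"],o["gripper_width"])
S=robot.grab_frame("side")[70:210,130:270];cv2.imwrite(f"pics/s7.png",cv2.resize(S,None,fx=4,fy=4,interpolation=cv2.INTER_CUBIC))
```

```text
[ 0.37967262  0.44188474 -2.16697044]
True 16.6417 [0.45001435 0.33255971 0.1365476 ] [-0.26125101 -0.28854979  5.04926335] [-0.16882102  0.05300323  0.01132272] 0.049128182456112134
```

View pics/s7.png

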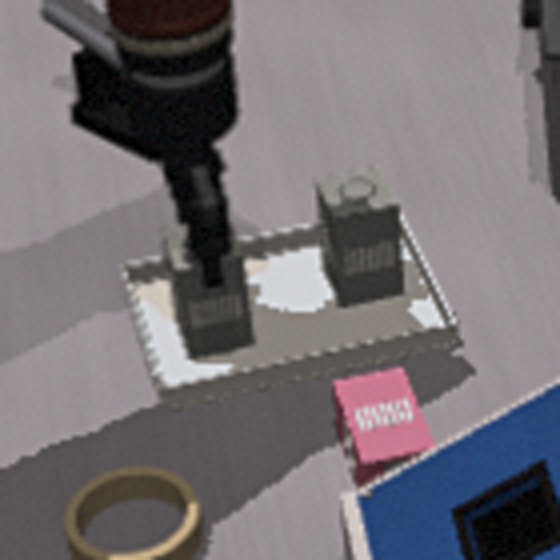

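Contact came at TCP z 0.1365, against 0.135 predicted. Seating it gently by at most 1 mm so both rims bear, then opening.

Run:
```python
from plant import robot
from h import *
g=robot.line_to(np.array([*place,.1353]),.01,guard=10)
o=robot.observe();print(g,o["tool_pos"],o["ft_force"])
robot.set_gripper(.085);robot.pause(.3)
o=robot.observe();print(o["time"],o["gripper_width"],o["ft_force"])
robot.line_to(np.array([*place,.25]),.08)
robot.move_pose(np.array([.38,-.1,.35]),Rdown(1,0.))
print(robot.observe()["time"])
for m,(a,b,c,d) in {"side":(70,210,130,270),"top":(150,270,80,220)}.items():
    S=robot.grab_frame(m);cv2.imwrite(f"pics/{m}8.png",S);cv2.imwrite(f"pics/{m}8c.png",cv2.resize(S[a:b,c:d],None,fx=4,fy=4,interpolation=cv2.INTER_CUBIC))
```

```text
False [0.45033143 0.33266851 0.13651715] [-2.95097978 -1.31456092  8.01942353]
17.6917 0.0850094670442727 [ 0.04206821  0.76950505 -0.53851168]
20.925
```

View pics/side8c.png

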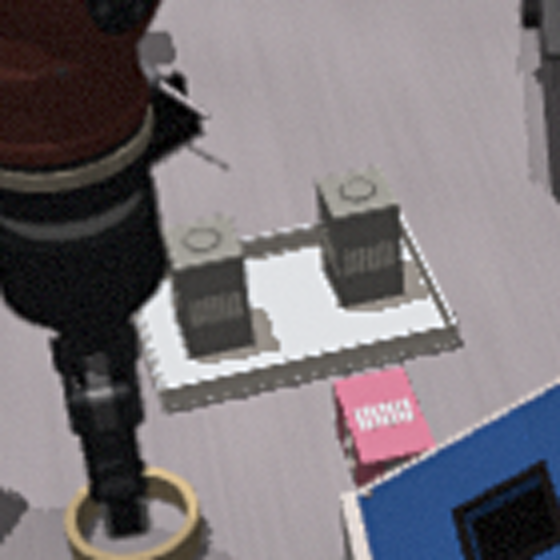

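View pics/top8.png

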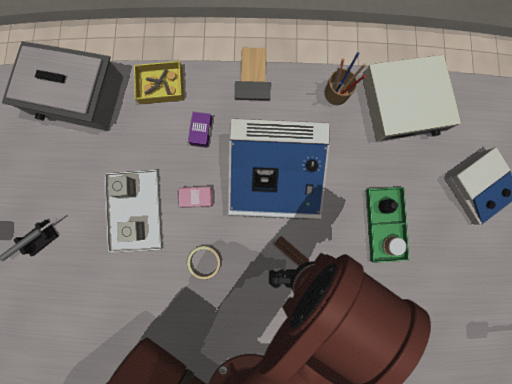

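View pics/top8c.png

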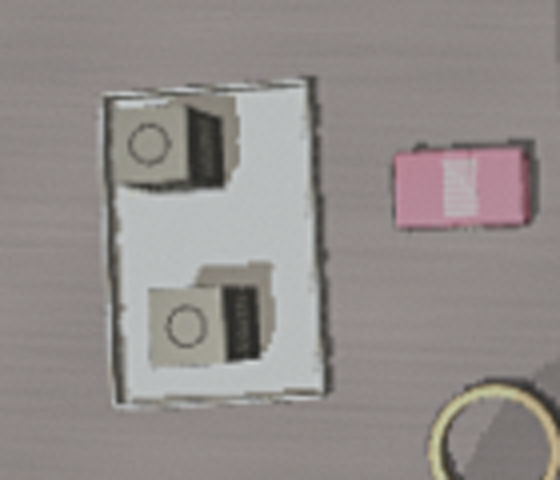

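The cartridge stands with its ring up at top (126,231) and side (180,129), and the slot is empty. One height check, then hand in.

Run:
```python
from plant import robot
from h import *
C={m:robot.get_calibration(m) for m in("side","top")}
print("new, spent ring",tri(C["side"],C["top"],[[180.4,129.1],[219.0,116.8]],[[126.1,231.1],[117.1,185.6]]).round(4))
a=cv2.imread("pics/top0.png").astype(int);b=cv2.imread("pics/top8.png").astype(int)
for nm,(x0,x1,y0,y1) in dict(spent=(105,132,172,195),caddy=(365,410,185,262),tape=(186,222,245,280)).items(): print(nm,np.abs(a-b)[y0:y1,x0:x1].mean().round(1))
robot.job_done();print(robot.observe()["time"])
```

```text
new, spent ring [[0.4505 0.3317 0.0912]
 [0.5672 0.3617 0.0912]]
spent 6.6
caddy 5.1
tape 8.6
the job is handed in; nothing more can be done
the job is handed in; nothing more can be done
```

The full cartridge is out of its slot and standing upright, push face up, in the free half of the white tray beside the spent one. I handed the job in at about 21 s of the 56 s allowed.

**How it went:** I pushed it straight in until it met the firm stop. It sprang out about 25.5 mm, against 26 mm expected. I then pinched it by its sides, drew it out along the slot's line, turned it upright and lowered it under force guard. It touched down at 5–8 N, and I opened the gripper and backed well away.

**Last checks:**
- **Cartridge:** its push face measured at (0.4505, 0.3317, 0.0912). The spent cartridge's face measured the same height, so the new one is on the tray floor. Both read about 3 mm over the 88 mm the given sizes imply, which looks like camera bias.
- **Spent cartridge:** its measured position agreed with the first reading to under 1 mm.
- **Other things:** the caddy, bottle, jar and tape look unmoved in the before and after pictures. I checked the bur stand only by eye, with part of it hidden by the gripper.

**What disagreed:**
- The push stopped 9.2 mm below where I had measured the face, not 7.5 mm, so that measurement was probably 1–2 mm high.
- The touchdown was 1.5 mm higher than predicted.

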